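# Shut the gate of the wide stamp-blank chute

### The job

Two low wooden chutes of stamp blanks stand on the studio table, each with an upright sliding gate standing partly open. Push the gate of the wide chute fully shut across its mouth, until the brass spring catch clicks out behind it, and let go. Leave the narrow chute's gate as it is.

Things in the scene. Friction and masses are not known exactly. Their poses are not given: they have to be found in the camera images.
- wide_tab (a point): Top centre of the grey push tab on the WIDE chute's gate (channel 90 mm wide inside, 79 mm tall), 106 mm above the table. Tab: 10 mm thick (y), 26 wide (x), 54 to 106 mm above the table, on the +y end of the gate, an aluminium plate 106 long (y), 8 thick, 10 to 55 mm above the table. x: into the chute, away from the robot; +y: along the rail, opening; z up. Push towards -y to shut.
- wide_gate (a joint): How far the wide chute's gate is open, in m: 0 = fully shut at its firm stop, 0.09 = fully open; starts 0.045 to 0.085. wide_tab moves as far along its y. It slides with 5 N of friction, plus 15 N per m/s and some 1 N from the catch, and stays where left. The fixtures are fixed, turned up to 0.4 rad; at no turn shutting is to the robot's right (-y).
- wide_catch (a joint): How far the wide chute's catch is pressed in, in m: 0.008 while the gate plate holds it in, 0 = sprung out behind the plate's +y end. A brass plunger 16 mm wide (y), 24 to 38 mm above the table, its stud to 50 mm, in a dark steel housing (top 42 mm) beside the channel's +y wall. It springs out (2 to 3 N) once the gate is within about 4 mm of shut; keep fingers above 55 mm there.
- narrow_tab (a point): The same point on the gate of the NARROW chute (channel 50 mm wide inside, plate 66 mm long), which is to be left as it is. Same tab, heights and axes. Either chute may stand on the left. Each is about 225 mm by 150 to 220 mm over its base board.

How it is judged:
By the outcome, as a careful person would: the job done as asked, in the order asked, and still so for the second after the job is handed in, with the robot touching nothing.
It also fails if it takes over 32 s, if anything falls off the work surface, if the arm or the gripper's body presses on something with over 40 N, if the wrist force passes 120 N, or if a joint passes its speed limit or range.

### The arm

A 6-joint arm with a two-finger parallel gripper is mounted at the origin on the work surface. World frame = base frame: x ahead of the robot, y to its left, z up, the work surface at z = 0. Lengths are in m, angles in rad, forces in N, time in s.
With the tool pointing down it reaches from about 0.25 to 0.775 m from the base axis. Payload 4 kg.
Tool frame: the origin (TCP) lies midway between the tips of the shut fingers; the grasp point (between the pads) lies 19 mm behind it; z points along the fingers, y is the direction in which the jaws open and shut (so a half turn about z gives the same grasp; the last joint's range is limited). The gripper opens to 94 mm and grips with 3 to 60 N. Pads are 16 mm wide; open, the fingers measure 119 mm over their backs; the gripper's body (75 mm by 177 mm) begins 78 mm behind the grasp point.
Start: joints at [-1.355, 0.087, 1.371, -0, 1.684, -0.103], TCP at [0.172, -0.522, 0.206] pointing down, gripper open.
Joint ranges: [-3.1, 3.1], [-0.76, 2.03], [0.27, 2.55], [-1.08, 4.22], [0.17, 2.65], [-2.57, 2.57]. Speed limits (rad/s): [2.79, 2.79, 3.14, 3.14, 3.14, 3.14].

### API

Orientations are given as [roll, pitch, yaw] about the fixed x, y, z axes, in that order (R = Rz(yaw) Ry(pitch) Rx(roll)).
In Python, from bench import robot gives the robot as it stands.
- The arm moves only by the tool drive_tool, never from a script. Its argument "series" is a list that holds one entry, the list of rows, each a list of 7 numbers: the turn, a rotation vector about the tool's x, y, z in rad, then the shift along the tool's x, y, z in cm, then the opening in per cent of the stroke, from 0 (shut) to 100 (fully open). In form: [[[rx, ry, rz, tx, ty, tz, fingers], ...]]. A call has 1 to 20 rows; each row is the pose to reach, as a shift and turn from the pose measured when the call began, along the tool's axes at that moment; what a row does not reach only later rows make up. A row lasts 1/10 s, in which the tool goes at most 50 mm and 8.59 degrees, less where a joint would pass 70% of its speed; a pose out of reach is approached as far as the arm can. A call with a gripper value outside its range is refused whole. The fingers move at their own pace and stop on an object; the grip force is fixed at half the most. Time passes only in rows, so rows that repeat a pose let the fingers close. It gives the time, the measured TCP pose, the force and the opening at its end, in the units of the state.
- robot.get_obs(): the state, without advancing time (a new reading comes with each control period).
- robot.snapshot(name): name is "scene" or "top" or "wrist"; returns a dict with "img" (384x512x3 uint8, blue, green, red), "depth" (384x512 float32, m along the optical axis (not along the pixel's ray), 0 where there is no reading), "vertical_fov" (degrees; the focal length in pixels is half the picture's height over the tangent of half this angle, whatever the lens; pixels are square), "cx", "cy" (the principal point, pixels), "dist_coeffs" ([k1, k2, p1, p2, k3] as OpenCV has them; the pictures are not rectified), "rvec" (rotation vector, rad) and "tvec" (3), from world to camera coordinates, as OpenCV has them. Camera axes: x right, y down, z forward; pixel columns grow to the right and rows downward; lengths in m; the calibration is good to about 2 mm. A picture is of the moment at which its call begins.
- robot.close_job(): hands the job in, once; it reports no verdict.
The state is a dict: "time": time; "joint_positions": joint angles; "qvel": joint speeds; "joint_torque": joint torques, N m; "tool_pos": TCP position; "ee_rot": TCP orientation; "wrist_force": force on the tool from outside, world axes, zero at the start; "wrist_torque": the same for the moment, N m; "width": finger opening in m.
Only numpy, scipy, OpenCV 4.12 (cv2) and the standard library are available. Lean on these libraries where they do the work, as an engineer would, in place of code of your own. Each camera call takes 0.05 s, during which the arm holds its last target.

## Working session

There is one attempt and no reset: what is moved stays moved. The work goes in short steps, Python scripts to look and compute and a tool call to move; the robot and the scene stay as the last step left them, time stands still between calls to the robot, and variables do not carry over. Pictures are saved under pics/ and viewed, and the job is handed in when it is done.

Besides the shell and the picture viewer there is one more tool, called in YAML: its name, and indented under it one key for each argument. drive_tool: Moves the arm, as the interface text tells. Its arguments: {"type":"object","properties":{"series":{"type":"array","items":{"type":"array","items":{"type":"array","items":{"type":"number"}}}}},"required":["series"]}

```bash
mkdir -p pics
cat > h.py <<'E'
import numpy as np,cv2
from bench import robot
def snap(n,tag):
    s=robot.snapshot(n); cv2.imwrite(f'pics/{tag}.png',s['img']); np.savez(f'{tag}.npz',**s); return s
def pt(s,u,v,d=None,z=None):
    f=192/np.tan(np.radians(float(s['vertical_fov']))/2)
    K=np.array([[f,0,float(s['cx'])],[0,f,float(s['cy'])],[0,0,1]])
    p=cv2.undistortPoints(np.array([[[u,v]]],float),K,np.array(s['dist_coeffs'],float))[0,0]
    R=cv2.Rodrigues(np.array(s['rvec'],float))[0];t=np.array(s['tvec'],float).ravel()
    ray=R.T@np.array([p[0],p[1],1]);c=-R.T@t
    if z is not None: return c+ray*(z-c[2])/ray[2]
    if d is None: d=s['depth'][int(round(v)),int(round(u))]
    return c+ray*d
E
python3 - <<'E'
from h import *
for n in ['scene','top','wrist']: snap(n,n+'0')
a=cv2.imread('pics/scene0.png');b=cv2.imread('pics/top0.png')
o=robot.get_obs();print({k:np.round(o[k],3) for k in o})
E
```

```text
{'time': np.float64(0.15), 'joint_positions': array([-1.355,  0.088,  1.372, -0.   ,  1.684, -0.103]), 'qvel': array([-0.001, -0.003, -0.004,  0.   ,  0.   ,  0.003]), 'joint_torque': array([ 1.0000e-03, -3.4064e+01, -3.0279e+01,  7.2000e-02,  3.1000e-02,
       -0.0000e+00]), 'tool_pos': array([ 0.172, -0.522,  0.205]), 'ee_rot': array([-3.14 , -0.   ,  0.319]), 'wrist_force': array([ 0.443, -0.5  , -0.167]), 'wrist_torque': array([ 0.032,  0.043, -0.015]), 'width': np.float64(0.094)}
```

View pics/top0.png

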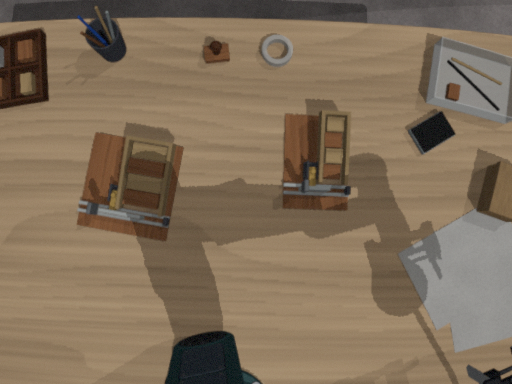

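View pics/scene0.png

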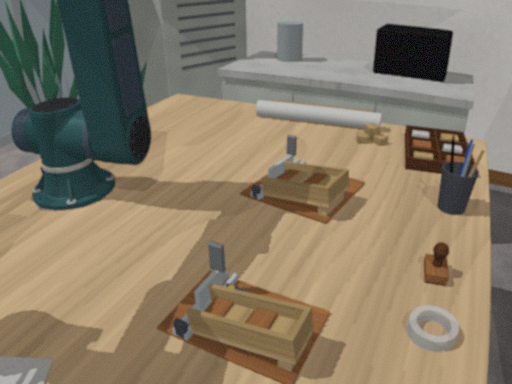

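The top view shows the wide chute on the left, around pixel (125,190), and the narrow one around (320,160). I'll enlarge both.

```bash
python3 - <<'E'
import cv2
b=cv2.imread('pics/top0.png')
cv2.imwrite('pics/c1.png',cv2.resize(b[125:245,70:190],None,fx=5,fy=5,interpolation=cv2.INTER_CUBIC))
cv2.imwrite('pics/c2.png',cv2.resize(b[105:215,270:370],None,fx=5,fy=5,interpolation=cv2.INTER_CUBIC))
a=cv2.imread('pics/scene0.png')
cv2.imwrite('pics/c3.png',cv2.resize(a[125:225,235:370],None,fx=5,fy=5,interpolation=cv2.INTER_CUBIC))
E
python3 - <<'E'
from h import *
s=np.load('top0.npz')
# tall-points segmentation
from itertools import product
for (r,c) in [((185,245),(70,190)),((170,205),(270,370))]:
    P=[(u,v,*pt(s,u,v)) for v in range(*r) for u in range(*c)]
    P=np.array([p for p in P if .095<p[4]<.115]); print(np.round(P,3)[:40],len(P), P.mean(0))
E
```

```text
[[8.90e+01 2.02e+02 4.75e-01 2.97e-01 1.07e-01]
 [8.70e+01 2.03e+02 4.73e-01 3.02e-01 1.06e-01]
 [8.80e+01 2.03e+02 4.73e-01 3.01e-01 1.04e-01]
 [8.90e+01 2.03e+02 4.74e-01 2.98e-01 1.05e-01]
 [9.00e+01 2.03e+02 4.73e-01 2.95e-01 1.06e-01]
 [9.10e+01 2.03e+02 4.73e-01 2.93e-01 1.07e-01]
 [9.20e+01 2.03e+02 4.74e-01 2.93e-01 9.90e-02]
 [8.70e+01 2.04e+02 4.71e-01 3.02e-01 1.04e-01]
 [8.80e+01 2.04e+02 4.71e-01 3.01e-01 1.03e-01]
 [8.90e+01 2.04e+02 4.71e-01 2.97e-01 1.06e-01]
 [9.00e+01 2.04e+02 4.71e-01 2.96e-01 1.05e-01]
 [9.10e+01 2.04e+02 4.72e-01 2.94e-01 1.03e-01]
 [9.20e+01 2.04e+02 4.72e-01 2.93e-01 9.90e-02]
 [8.70e+01 2.05e+02 4.69e-01 3.02e-01 1.05e-01]
 [8.80e+01 2.05e+02 4.69e-01 2.99e-01 1.08e-01]
 [8.90e+01 2.05e+02 4.69e-01 2.97e-01 1.06e-01]
 [9.00e+01 2.05e+02 4.69e-01 2.95e-01 1.06e-01]
 [9.10e+01 2.05e+02 4.69e-01 2.94e-01 1.04e-01]
 [9.20e+01 2.05e+02 4.70e-01 2.92e-01 1.01e-01]
 [8.70e+01 2.06e+02 4.67e-01 3.00e-01 1.11e-01]
 [8.80e+01 2.06e+02 4.67e-01 3.00e-01 1.05e-01]
 [8.90e+01 2.06e+02 4.67e-01 2.97e-01 1.06e-01]
 [9.00e+01 2.06e+02 4.67e-01 2.95e-01 1.07e-
[... 2408 characters left out ...]
 5.22e-01 -1.67e-01  1.07e-01]
 [ 3.04e+02  1.85e+02  5.21e-01 -1.59e-01  1.03e-01]
 [ 3.05e+02  1.85e+02  5.20e-01 -1.61e-01  1.06e-01]
 [ 3.06e+02  1.85e+02  5.20e-01 -1.63e-01  1.05e-01]
 [ 3.07e+02  1.85e+02  5.20e-01 -1.65e-01  1.07e-01]
 [ 3.08e+02  1.85e+02  5.20e-01 -1.67e-01  1.06e-01]
 [ 3.04e+02  1.86e+02  5.19e-01 -1.59e-01  9.90e-02]
 [ 3.05e+02  1.86e+02  5.18e-01 -1.60e-01  1.07e-01]
 [ 3.06e+02  1.86e+02  5.18e-01 -1.63e-01  1.06e-01]
 [ 3.07e+02  1.86e+02  5.18e-01 -1.64e-01  1.09e-01]
 [ 3.08e+02  1.86e+02  5.18e-01 -1.67e-01  1.05e-01]
 [ 3.04e+02  1.87e+02  5.16e-01 -1.58e-01  1.07e-01]] 63 [ 3.06000000e+02  1.85000000e+02  5.20369405e-01 -1.62867052e-01
  1.05277176e-01]
```

View pics/c1.png

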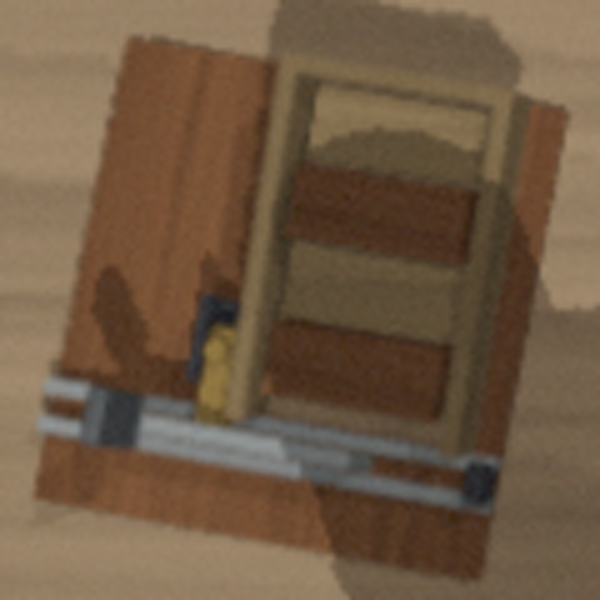

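View pics/c2.png

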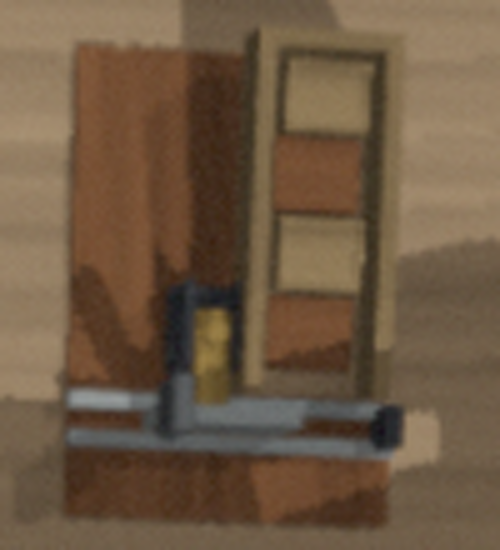

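View pics/c3.png

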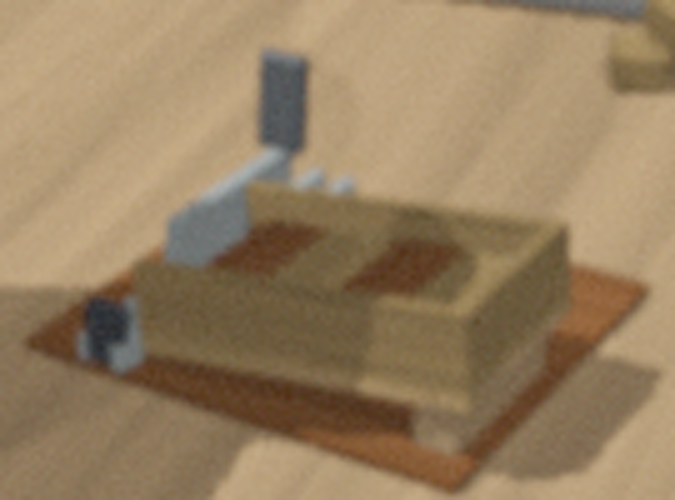

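Run:
```python
from h import *
s=np.load('top0.npz')
c=lambda x,y:(70+(x-2)/5,125+(y-2)/5)
def q(n,x,y,z): p=pt(s,*c(x,y),z=z); d=pt(s,*c(x,y)); print(n,np.round(p,4),'depth',np.round(d,4)); return p
A=q('bl top',128,38,.01);B=q('bl bot',35,497,.01);C=q('br top',568,105,.01);D=q('br bot',482,578,.01)
for a,b in((A,B),(C,D)): v=a-b;print('yaw x',np.arctan2(v[1],v[0]))
for a,b in((A,C),(B,D)): v=a-b;print('yaw y',np.arctan2(-v[0],v[1]),np.linalg.norm(v))
A=q('rail',42,423,.03);B=q('rail',488,503,.03);v=A-B;print(np.arctan2(-v[0],v[1]))
wl=q('wallL top',290,60,.079);wr=q('wallR',515,95,.079)
w1=q('wallL end',240,415,.079)
v=wl-w1;print('wall',np.arctan2(v[1],v[0]))
q('plate -y end',370,462,.055);q('stop',465,482,.04);q('stop',480,470,.04)
for n in ((85,390),(85,443),(130,443),(138,392)):q('tab',*n,.106)
```

```text
bl top [0.6487 0.3269 0.01  ] depth [0.6492 0.3277 0.0079]
bl bot [0.4287 0.3607 0.01  ] depth [0.4287 0.3625 0.0056]
br top [0.6186 0.113  0.01  ] depth [0.6202 0.1142 0.0015]
br bot [0.3964 0.1462 0.01  ] depth [0.3962 0.1477 0.0014]
yaw x -0.1525708000079585
yaw x -0.14829189387647262
yaw y -0.14002153087471955 0.2160022148257352
yaw y -0.14950062871840267 0.21694744368558877
rail [0.4628 0.3511 0.03  ] depth [0.4633 0.3559 0.0177]
rail [0.4309 0.1409 0.03  ] depth [0.431  0.143  0.0182]
-0.15057869333275248
wallL top [0.6237 0.2277 0.079 ] depth [0.6243 0.2285 0.076 ]
wallR [0.6091 0.1266 0.079 ] depth [0.6112 0.1283 0.0687]
wallL end [0.4663 0.2426 0.079 ] depth [0.4674 0.2496 0.0556]
wall -0.09480676357147186
plate -y end [0.4477 0.1899 0.055 ] depth [0.4488 0.1994 0.0141]
stop [0.44   0.1498 0.04  ] depth [0.4401 0.1506 0.0359]
stop [0.4456 0.1432 0.04  ] depth [0.4457 0.1438 0.0368]
tab [0.4742 0.303  0.106 ] depth [0.4742 0.3031 0.1056]
tab [0.4516 0.3019 0.106 ] depth [0.4517 0.3025 0.1044]
tab [0.4521 0.2821 0.106 ] depth [0.4534 0.296  0.066 ]
tab [0.4738 0.2796 0.106 ] depth [0.4795 0.3141 0.0057]
```

View pics/wrist0.png

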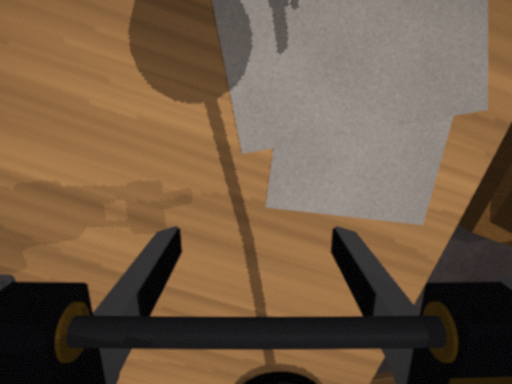

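```bash
cat >> h.py <<'E'
from scipy.spatial.transform import Rotation as Ro
def rel(p,yaw=-.149):
    o=robot.get_obs();R=Ro.from_euler('xyz',o['ee_rot'])
    T=Ro.from_euler('xyz',[np.pi,0,yaw])
    print('turn',np.round((R.inv()*T).as_rotvec(),3),'cm',np.round(100*(R.inv().apply(np.array(p)-o['tool_pos'])),2))
def W(xp,yp,z): c,s=np.cos(.149),np.sin(.149);return np.array([xp*c+yp*s,-xp*s+yp*c,z])
E
python3 -c "
from h import *
rel([.42,-.1,.2]);rel(W(.411,.400,.2))"
```

```text
turn [-0.002  0.     0.468] cm [ 36.75 -32.3    0.52]
turn [-0.002  0.     0.468] cm [ 54.72 -72.13   0.59]
```

drive_tool:
  series:
    - [[0,0,0.1,9.2,-8,0.5,0],[0,0,0.2,18,-16,0.5,0],[0,0,0.25,18,-16,0.5,0],[0,0,0.3,28,-24,0.5,0],[0,0,0.35,28,-24,0.5,0],[0,0,0.468,36.8,-32.3,0.5,0],[0,0,0.468,36.8,-32.3,0.5,0],[0,0,0.468,36.8,-32.3,0.5,0],[0,0,0.468,54.7,-72.1,0.5,0],[0,0,0.468,54.7,-72.1,0.5,0],[0,0,0.468,54.7,-72.1,0.5,0],[0,0,0.468,54.7,-72.1,0.5,0],[0,0,0.468,54.7,-72.1,0.5,0],[0,0,0.468,54.7,-72.1,0.5,0],[0,0,0.468,54.7,-72.1,0.5,0],[0,0,0.468,54.7,-72.1,0.5,0],[0,0,0.468,54.7,-72.1,0.5,0],[0,0,0.468,54.7,-72.1,0.5,0],[0,0,0.468,54.7,-72.1,0.5,0],[0,0,0.468,54.7,-72.1,0.5,0]]

```text
time: 2.15
tool_pos: [0.4652, 0.3369, 0.1994]
ee_rot: [-3.141, 0.003, -0.145]
wrist_force: [-0.2, -0.4, 0.5]
width: 0.0004
```

```bash
python3 -c "
from h import *
rel(W(.411,.400,.083));print(robot.get_obs()['ee_rot'])
snap('scene','scene1');snap('wrist','wrist1')
"
```

```text
turn [-0.001  0.003  0.004] cm [ 0.13  0.23 11.64]
[-3.14084428e+00  2.58492268e-03 -1.45100181e-01]
```

View pics/wrist1.png

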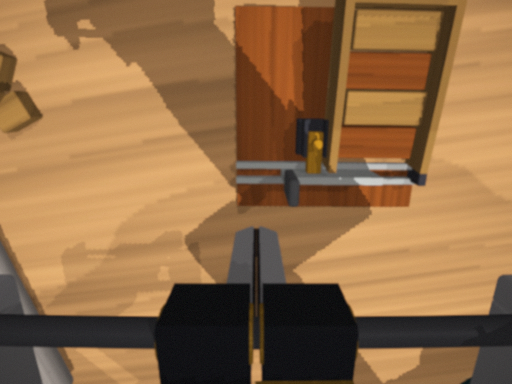

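View pics/scene1.png

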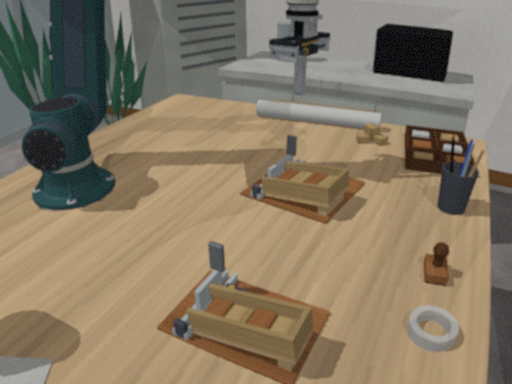

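The wrist view shows the shut fingers at (258,230). The wide chute's tab is at about (290,185), to their right, and there is free table below them. The scene view shows the same. Next I'll lower the tool.

drive_tool:
  series:
    - [[0,0,0,0.1,0,4,0],[0,0,0,0.1,0,8,0],[0,0,0,0.1,0.1,11,0],[0,0,0,0.1,0.2,11.6,0],[0,0,0,0.1,0.2,11.6,0]]

```text
time: 2.75
tool_pos: [0.4655, 0.3301, 0.0836]
ee_rot: [3.14, 0.003, -0.15]
wrist_force: [0.1, 0.2, 1.0]
width: 0.0004
```

```bash
python3 -c "
from h import *
snap('top','top2');s=snap('wrist','wrist2')
b=cv2.imread('pics/top2.png')
cv2.imwrite('pics/c4.png',cv2.resize(b[125:245,70:190],None,fx=5,fy=5,interpolation=cv2.INTER_CUBIC))
"
```

```text
(no output)
```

View pics/wrist2.png

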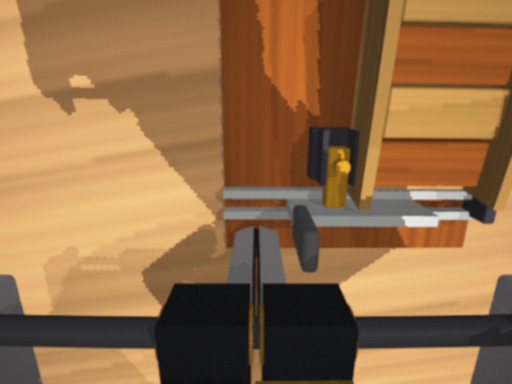

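```bash
python3 -c "
from h import *
s=np.load('wrist2.npz')
P=np.array([pt(s,u,v) for v in range(195,280,3) for u in range(285,325,2)])
P=P[(P[:,2]>.1)&(P[:,2]<.112)];c,q=np.cos(.149),np.sin(.149)
L=np.c_[P[:,0]*c-P[:,1]*q,P[:,0]*q+P[:,1]*c]
print(len(P),L.min(0),L.max(0),P.mean(0))
p=robot.get_obs()['tool_pos'];print(p[0]*c-p[1]*q,p[0]*q+p[1]*c)
"
```

```text
128 [0.40264289 0.3613049 ] [0.42715118 0.37148584] [0.46552549 0.30116459 0.10527084]
0.4128256059901105 0.39744281679134463
```

The wrist depth puts the tab at y' = 361–371 mm. The finger is well aligned in x, with a gap of about 13 mm. I'll push now.

drive_tool:
  series:
    - [[0,0,0,0,0.7,0,0],[0,0,0,0,1.1,0,0],[0,0,0,0,1.5,0,0],[0,0,0,0,2.0,0,0],[0,0,0,0,2.5,0,0],[0,0,0,0,3.0,0,0],[0,0,0,0,3.5,0,0],[0,0,0,0,4.0,0,0],[0,0,0,0,4.5,0,0],[0,0,0,0,5.0,0,0]]

```text
time: 3.85
tool_pos: [0.461, 0.2854, 0.0883]
ee_rot: [-3.131, -0.004, -0.149]
wrist_force: [1.3, 7.3, 2.2]
width: 0.0001
```

```bash
python3 -c "
from h import *
snap('wrist','wrist3')
"
```

```text
(no output)
```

View pics/wrist3.png

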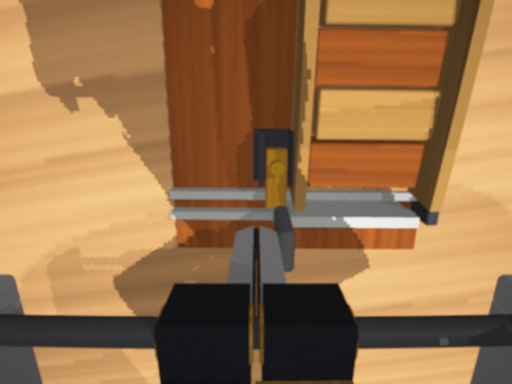

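The fingers are in contact at about 7 N, and the tab is still on the +y side of the brass plunger at (277,180). I'll continue in smaller steps.

drive_tool:
  series:
    - [[0,0,0,0,0.7,0.4,0],[0,0,0,0,1.0,0.4,0],[0,0,0,0,1.3,0.4,0],[0,0,0,0,1.3,0.4,0]]

```text
time: 4.3
tool_pos: [0.4604, 0.274, 0.0867]
ee_rot: [-3.126, -0.008, -0.149]
wrist_force: [0.1, 4.3, 3.1]
width: 0.0003
```

```bash
python3 -c "
from h import *
snap('wrist','wrist4')
"
```

```text
(no output)
```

View pics/wrist4.png

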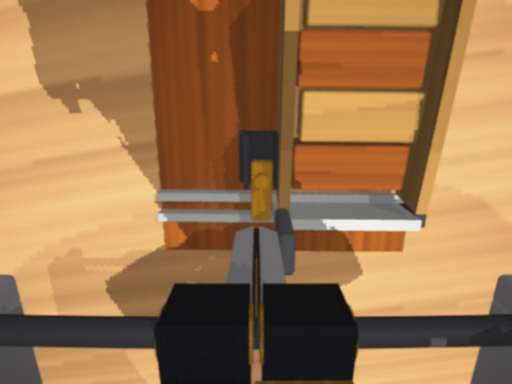

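The plunger now reaches across the rail at (262,215), behind the tab, so it looks sprung. I'll push on gently to the firm stop.

drive_tool:
  series:
    - [[0,0,0,0,0.3,0,0],[0,0,0,0,0.5,0,0],[0,0,0,0,0.7,0,0],[0,0,0,0,0.7,0,0]]

```text
time: 4.75
tool_pos: [0.46, 0.2713, 0.0874]
ee_rot: [-3.116, -0.01, -0.148]
wrist_force: [2.4, 11.3, -1.5]
width: 0.0004
```

drive_tool:
  series:
    - [[0,0,0,0,0.5,0,0],[0,0,0,0,0.9,0,0],[0,0,0,0,0.9,0,0]]

```text
time: 5.05
tool_pos: [0.4599, 0.2711, 0.0879]
ee_rot: [-3.096, -0.011, -0.147]
wrist_force: [5.1, 21.6, -7.2]
width: 0.0004
```

```bash
python3 -c "
from h import *
snap('wrist','wrist5')
"
```

```text
(no output)
```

View pics/wrist5.png

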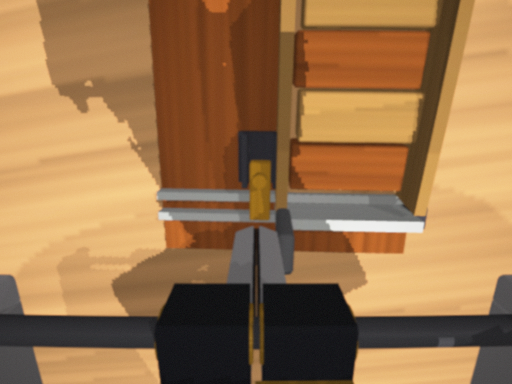

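The gate is firmly stopped: 21 N with no further motion, and the plunger is out. I'll back off and lift clear.

drive_tool:
  series:
    - [[0,0,0,0,-0.6,0,0],[0,0,0,0,-1.5,0,0],[0,0,0,0,-2.5,0,0],[0,0,0,0,-2.5,-3,0],[0,0,0,0,-3,-7,0],[0,0,0,0,-7,-11,0],[0,0,0,0,-10,-11,0],[0,0,0,0,-10,-11,0],[0,0,0,0,-10,-11,0]]

```text
time: 6.0
tool_pos: [0.4723, 0.3652, 0.2016]
ee_rot: [-3.098, -0.011, -0.146]
wrist_force: [0.8, -0.9, -0.2]
width: 0.0006
```

Run:
```python
from h import *
s=snap('top','top6');snap('scene','scene6')
b=cv2.imread('pics/top6.png')
x=cv2.resize(b[185:245,70:190],None,fx=6,fy=6,interpolation=cv2.INTER_CUBIC)
a=cv2.imread('pics/scene6.png');y=cv2.resize(a[125:225,235:370],(324,240),interpolation=cv2.INTER_CUBIC)
z=cv2.resize(b[160:220,270:360],(360,240))
cv2.imwrite('pics/m6.png',np.vstack([x,np.hstack([y,z,np.zeros((240,36,3),np.uint8)])]))
for (r,c) in [((185,245),(70,190)),((170,205),(270,370))]:
    P=np.array([pt(s,u,v) for v in range(*r) for u in range(*c)])
    P=P[(P[:,2]>.095)&(P[:,2]<.115)]; print(len(P), P.mean(0))
```

```text
69 [0.45624691 0.25128306 0.10470475]
63 [ 0.52031234 -0.16279599  0.10576741]
```

View pics/m6.png

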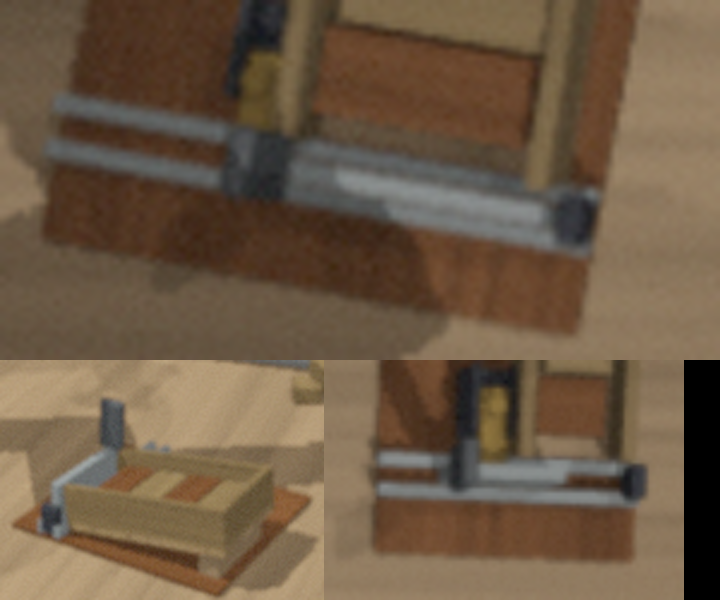

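```bash
python3 -c "
from h import *
print(robot.close_job())"
```

```text
the job is handed in; nothing more can be done
None
```

The wide chute's gate (the left-hand one) is pushed fully shut, the brass catch has sprung out behind it, and the job is handed in. I pushed the tab with the shut fingers, backed off and lifted clear. The last state reading was at 6.0 s.

- **Gate:** the tab moved about 47 mm. A further push raised the force to about 22 N with only 0.2 mm of motion, and the pictures show the plate against its end stop.
- **Catch:** the wrist picture taken at the stop shows the plunger standing out across the rail. I did not measure its travel, and in the final top view the tab partly hides it.
- **Narrow chute:** its tab's measured position changed by less than 0.1 mm.
- **Robot:** after retreating it touches nothing; the wrist force reads about 1 N. No check failed.

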